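# Shut and lock the access panel of a key-cutting machine

## Task

The access panel on top of the green key-cutting machine's base has been left ajar. Push it down flat with your fingertips, then set a fingertip in the slot of its round fastener and turn it a quarter turn clockwise (seen from above) until it stops and the panel is locked. Do not lift the panel open any further, and leave the padlock, screwdriver and mug where they are.

Things in the scene. Friction and masses are not known exactly. Their poses are not given: they have to be found in the camera images.
- machine: Key-cutting machine, fixed on the bench: green base 240 (x) x 480 (y) x 100 mm high; motor and cutter head, up to 205 mm above the bench, on its right part (its y below -70 mm); access panel on its left half. Origin: centre of the base's underside, on the bench. Own axes: x away from the robot, y left, z up; the whole machine may be yawed.
- panel (a joint): Panel hinge, rad: 0 = shut flat, grows as the front edge rises. Aluminium plate 200 (front to back) x 190 x 5 mm. Hinge line along machine y at machine x +100, z 100 mm; middle of plate at machine y +125; front edge towards machine -x. Stiff friction hinge: stays at any angle, 2 to 8 N down near the front edge shuts it. Shut, it rests rigidly, top face 105 mm above the bench.
- panel_front (a point): Point on the panel's top face, on the 33 mm bare strip in front of the fastener, on the middle line, 18 mm behind the front edge and 182 mm from the hinge line: a good place to push. Moves with the panel; z is square to the plate, x along the plate to the hinge.
- fastener (a joint): Quarter-turn fastener, rad: 0 = unlocked, slot front to back; 1.57 = locked at its stop, slot side to side. Grows clockwise seen from above. Friction 0.1 N m (about 4 N at 27 mm from its axis); stays where left. Its cam tongue, under the panel, passes under a keeper only if the panel is shut (play 4 mm).
- slot (a point): Centre of the slot's floor, on the fastener's axis; x along the slot (-x end to the front at angle 0), z square to panel. Disc 90 mm wide, centred 120 mm from the hinge line on the panel's middle line; slot 34 mm wide right across, open-ended, between two black half-moon jaws 20 mm high. Floor 4 mm above the panel (109 mm above bench when shut). A finger 27 mm off axis, moved in an arc, turns it.
- padlock: Brass padlock lying on the base between the panel and the motor, about 75 x 50 x 22 mm; origin at its underside. Not to be disturbed.
- screwdriver: Screwdriver with red handle lying on the bench to the left of the machine, about 200 mm long; not to be disturbed.
- mug: White mug, 85 mm high, 76 mm wide, on the bench to the left of the machine; origin at centre of its underside. Not to be disturbed.

How it is judged (in metres and radians):
On the way, in this order (a step that is already met when the one before it is completed fails the run):
1. the panel is pushed flat while the fastener is still unlocked (value of joint panel below 0.03 rad and value of joint fastener below 0.8 rad), for 0.1 s.
2. the fastener is turned to its stop by the fingers, with the panel flat (value of joint fastener above 1.42 rad and value of joint panel below 0.035 rad and contact force between the fingers and fastener above 0.3 N), for 0.05 s.
At the end, for the whole second after the job is handed in: the panel is shut flat (within 2 degrees), the fastener is at its locked stop (within 8.5 degrees of a full quarter turn), and padlock, screwdriver and mug are within 30 mm of where they began (value of joint panel below 0.035 rad and value of joint fastener between 1.42 and 1.7 rad and distance of each of padlock, screwdriver, mug from where it was at the start of the episode below 0.03 m); the robot touches nothing.
It fails at once if the panel is lifted further open (value of joint panel above 0.6 rad).
It fails at once if the padlock is knocked, lifted or carried away (distance of padlock from where it was at the start of the episode above 0.03 m).
It fails at once if the screwdriver is knocked, lifted or carried away (distance of screwdriver from where it was at the start of the episode above 0.03 m).
It fails at once if the mug is knocked, lifted or carried away (distance of mug from where it was at the start of the episode above 0.03 m).
It also fails if it takes over 45 s, if anything falls off the work surface, if the arm or the gripper's body presses on something with over 40 N, if the wrist force passes 120 N, or if a joint passes its speed limit or range.

## Robot

A 7-joint arm with a two-finger parallel gripper is mounted at the origin on the work surface. World frame = base frame: x ahead of the robot, y to its left, z up, the work surface at z = 0. Lengths are in mm, angles in rad, forces in N, time in s.
With the tool pointing down it reaches from about 400 to 850 mm from the base axis. Payload 6.9 kg.
Tool frame: the origin (TCP) lies midway between the tips of the shut fingers; the grasp point (between the pads) lies 19 mm behind it; z points along the fingers, y is the direction in which the jaws open and shut (so a half turn about z gives the same grasp; the last joint's range is limited). The gripper opens to 85 mm and grips with 20 to 120 N. Pads are 22 mm wide; open, the fingers measure 114 mm over their backs; the gripper's body (76 mm by 85 mm) begins 54 mm behind the grasp point. The pads swing forward as they close: fully open they stand 13 mm farther back than shut.
Start: joints at [1.329, 0.507, -0.238, 1.5, 0.126, 1.149, -0.155], TCP at [212.402, -587.79, 231.275] pointing down, gripper open.
Joint ranges: [-3.08, 3.08], [-0.24, 2.05], [-1.43, 1.35], [0, 2.5], [-1.52, 4.66], [0.17, 1.96], [-2.89, 2.89]. Speed limits (rad/s): [2.39, 2.39, 3.14, 3.14, 3.14, 3.14, 3.14].

## Interface

Orientations are given as a 3x3 rotation matrix whose columns are the frame's x, y, z axes.
In Python, from station import robot, get_image, ticket gives the robot as it stands.
- The arm moves only by the tool step_arm, never from a script. Its argument "series" is a list of rows, each an object of numbers: "x", "y", "z": the shift along the tool's x, y, z in cm; "ax", "ay", "az": the turn, a rotation vector about the tool's x, y, z in degrees; "gripper": the finger opening in cm, from 0 to 8.54. In form: [{"x": .., "y": .., "z": .., "ax": .., "ay": .., "az": .., "gripper": ..}, ...]. A call has exactly 5 rows; each row shifts and turns the commanded pose from where the row before left it, along the tool's axes as they then stand; what a row does not reach is not made up. A row lasts 1/12 s, in which the tool goes at most 41.7 mm and 7.16 degrees, less where a joint would pass 70% of its speed; a pose out of reach is approached as far as the arm can. A call is refused whole if a number of a shift passes 4.17 or a number of a turn 7.16, either way. A call with a gripper value outside its range is refused whole. The fingers move at their own pace and stop on an object; "squeeze" is the grip in N (left out, the last holds). Time passes only in rows, so rows that do not move let the fingers close, or fill a call up. It gives the time, the measured TCP pose, the force and the opening at its end, in the units of the state.
- robot.get_state(): the state, without advancing time (a new reading comes with each control period).
- get_image(name): name is "scene" or "top" or "wrist"; returns a dict with "img" (480x640x3 uint8, blue, green, red), "range_z" (480x640 float32, mm along the optical axis (not along the pixel's ray), 0 where there is no reading), "fx", "fy", "cx", "cy" (pixels), "cam_to_world" (4x4, takes a point from camera to world coordinates); the wrist camera has in their place "hand_eye" (4x4, takes a point from camera to tool coordinates, whose origin is the TCP and whose axes are the flange's). Camera axes: x right, y up, looking along -z (the intrinsics and any distortion apply to the point x, -y, -z); pixel columns grow to the right and rows downward; lengths in mm; the calibration is good to about 2 mm. A picture is of the moment at which its call begins: read the wrist's pose just before it.
- ticket.hand_in(): hands the job in, once; it reports no verdict.
The state is a dict: "clock": time; "joint_pos": joint angles; "joint_velocities": joint speeds; "joint_torque": joint torques, N m; "tool_pos": TCP position; "eef_rot": TCP orientation; "contact_force": force on the tool from outside, world axes, zero at the start; "moment": the same for the moment, N m; "opening": finger opening in mm.
Only numpy, scipy, OpenCV 4.12 (cv2) and the standard library are available. Lean on these libraries where they do the work, as an engineer would, in place of code of your own. Each camera call takes 0.05 s, during which the arm holds its last target.

## Working session

There is one attempt and no reset: what is moved stays moved. The work goes in short steps, Python scripts to look and compute and a tool call to move; the robot and the scene stay as the last step left them, time stands still between calls to the robot, and variables do not carry over. Pictures are saved under pics/ and viewed, and the job is handed in when it is done.

Besides the shell and the picture viewer there is one more tool, called after "Call:" by a JSON object that holds its "name" and its "arguments", one argument or row to a line. step_arm: Moves the arm, as the interface text tells. Its arguments: {"type":"object","properties":{"series":{"type":"array"},"squeeze":{"type":"number"}},"required":["series"]}

```bash
mkdir -p pics; ls
python3 - <<'E'
from station import robot,get_image
import cv2,numpy as np,pickle
s=robot.get_state();print({k:np.round(v,3).tolist() for k,v in s.items()})
for n in("scene","top"):
    d=get_image(n);cv2.imwrite(f"pics/{n}0.png",d["img"]);pickle.dump(d,open(f"{n}0.pkl","wb"))
    print(n,d["fx"],d["cx"],d["cy"],np.round(d["cam_to_world"],3).tolist(),[k for k in d])
E
```

```text
pics
{'clock': 0.0, 'joint_pos': [1.33, 0.508, -0.238, 1.501, 0.126, 1.149, -0.155], 'joint_velocities': [-0.0, 0.001, -0.001, 0.0, 0.0, 0.0, 0.0], 'joint_torque': [-0.0, -62.061, -2.186, -24.966, 0.013, 0.012, -0.0], 'tool_pos': [212.149, -587.328, 230.432], 'eef_rot': [[0.94, 0.34, -0.001], [0.34, -0.94, 0.002], [-0.0, -0.002, -1.0]], 'contact_force': [-1.249, -0.489, 0.424], 'moment': [-0.008, 0.018, -0.016], 'opening': 85.582}
scene 498.0870453371687 327.09659647831336 239.74011329715185 [[-0.349, -0.755, 0.556, 1069.905], [0.937, -0.28, 0.208, 256.749], [-0.002, 0.594, 0.805, 823.494], [0.0, 0.0, 0.0, 1.0]] ['img', 'range_z', 'fx', 'fy', 'cx', 'cy', 'cam_to_world']
top 621.9876594162868 317.8026775045313 244.2388269793767 [[-0.107, 0.974, -0.198, 403.361], [-0.994, -0.105, 0.019, 90.938], [-0.002, 0.199, 0.98, 988.058], [0.0, 0.0, 0.0, 1.0]] ['img', 'range_z', 'fx', 'fy', 'cx', 'cy', 'cam_to_world']
```

View pics/scene0.png

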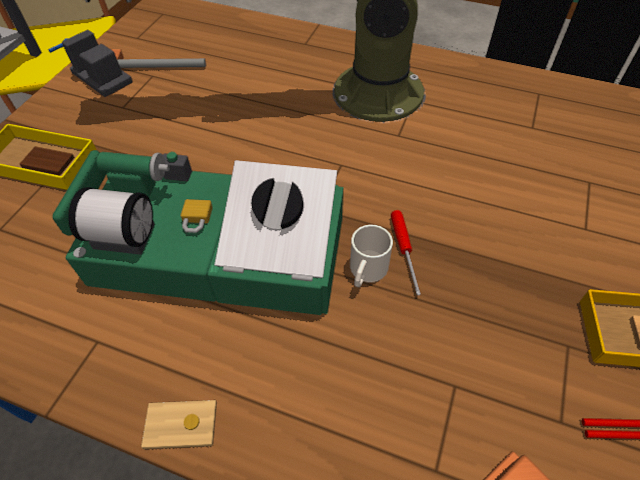

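View pics/top0.png

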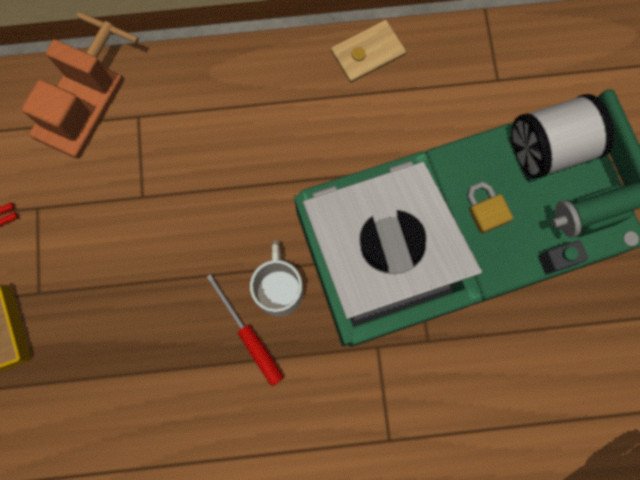

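The top view shows the panel with corners near (303,197), (420,163), (480,271) and (350,317), and the disc at (393,241). The mug is at (277,287), just left of the machine. In the scene view the disc is at (277,203). Next I'll measure the panel plane and the machine yaw.

```bash
cat > h.py <<'E'
import numpy as np,pickle,cv2
def cloud(d):
    z=d["range_z"];v,u=np.mgrid[0:480,0:640]
    P=np.stack([(u-d["cx"])/d["fx"]*z,-(v-d["cy"])/d["fy"]*z,-z],-1)
    T=d["cam_to_world"];W=P@T[:3,:3].T+T[:3,3];W[z<=0]=np.nan
    return W
def plane(P):
    for _ in range(4):
        c=np.median(P,0);c=P.mean(0);n=np.linalg.svd(P-c,full_matrices=False)[2][2];n*=np.sign(n[2])
        r=(P-c)@n;P=P[abs(r)<max(2*r.std(),1)]
    return c,n,len(P),r.std()
E
python3 - <<'E'
from h import *
for n,poly,gp in (("top",[(315,203),(415,170),(470,268),(355,310)],[(440,165),(500,140)]),("scene",[(240,170),(330,174),(318,265),(225,258)],None)):
    d=pickle.load(open(n+"0.pkl","rb"));W=cloud(d)
    m=np.zeros((480,640),np.uint8);cv2.fillPoly(m,[np.array(poly)],1)
    g=d["img"].astype(int);white=(g.min(2)>150)&(m>0)
    P=W[white];P=P[~np.isnan(P[:,0])];c,nn,k,s=plane(P);print(n,"panel",c.round(1),nn.round(4),k,s.round(2),"tilt",np.arccos(nn[2]),"dir",np.degrees(np.arctan2(nn[1],nn[0])))
    green=(g[...,1]>g[...,2]*1.4)&(g[...,1]>g[...,0]*1.1)
    zz=W[...,2];t=green&(zz>85)&(zz<112)&(W[...,0]>300)
    Q=W[t];print("green top",len(Q),np.median(Q[:,2]))
    r=cv2.minAreaRect(Q[:,:2].astype(np.float32));print(r)
    if n=="top":
        for p in [(303,197),(420,163),(480,271),(350,317),(393,241),(277,287),(490,212)]: print(p,W[p[1],p[0]].round(1))
    else:
        for p in [(236,163),(336,169),(323,273),(218,265),(277,203),(197,210),(372,240)]: print(p,W[p[1],p[0]].round(1))
    tab=W[(abs(zz)<20)&(W[...,0]>250)&(W[...,0]<900)&(W[...,1]>-300)&(W[...,1]<500)];print("table z",np.median(tab[:,2]))
d=pickle.load(open("top0.pkl","rb"))
cv2.imwrite("pics/crop.png",cv2.resize(d["img"][140:360,240:530],None,fx=2.7,fy=2.7,interpolation=cv2.INTER_CUBIC))
E
```

```text
top panel [575.3 -22.6 141.5] [0.3414 0.0756 0.9369] 8347 1.03 tilt 0.3571776701886437 dir 12.484579554786563
green top 20713 100.44756074888517
((598.8154296875, -151.36294555664062), (238.87985229492188, 469.29766845703125), 12.540861129760742)
(303, 197) [nan nan nan]
(420, 163) [687.1 -89.7 109.4]
(480, 271) [ 509.3 -134.5  173.7]
(350, 317) [467.3  43.7 175.3]
(393, 241) [566.8 -29.  148.2]
(277, 287) [539.9 143.6   8.4]
(490, 212) [ 599.4 -177.   121.1]
table z 0.6135466329736801
scene panel [585.9 -15.2 137.4] [0.3415 0.0747 0.9369] 5762 1.26 tilt 0.35717195222779463 dir 12.339848076387906
green top 9809 100.12708176319563
((602.5798950195312, -148.36553955078125), (239.14654541015625, 467.9361877441406), 12.421805381774902)
(236, 163) [ 514.2 -129.7  172.1]
(336, 169) [306.5  -7.3   1.7]
(323, 273) [643.7  89.2 107.3]
(218, 265) [689.6 -87.7 104.1]
(277, 203) [561.6 -28.4 152.5]
(197, 210) [ 605.  -171.9  122.2]
(372, 240) [498.1 136.1  38.9]
table z 0.7787144880178403
```

View pics/crop.png

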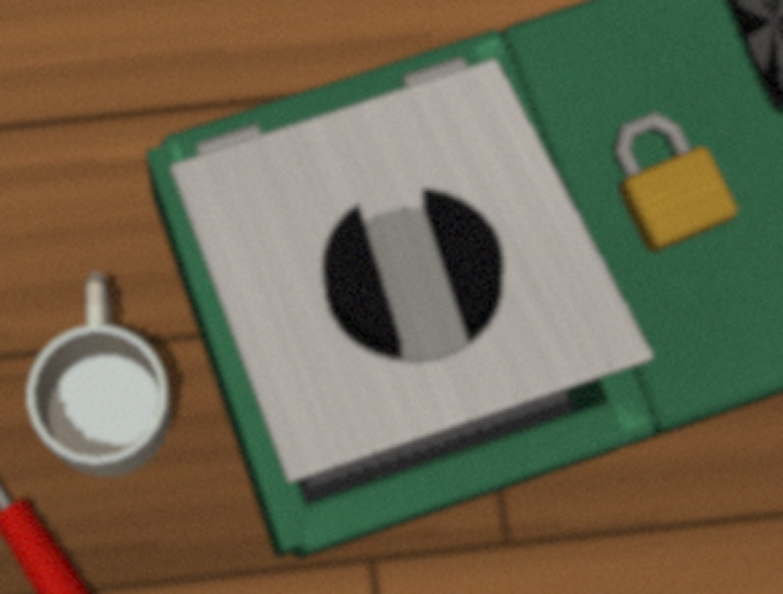

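```bash
cat > plan.py <<'E'
from h import *
from scipy.spatial.transform import Rotation as R, Slerp
C=np.array([600.7,-149.9,0]);psi=np.radians(12.45)
ex=np.array([np.cos(psi),np.sin(psi),0]);ey=np.array([-np.sin(psi),np.cos(psi),0]);ez=np.array([0,0,1.])
def M(x,y,z): return C+x*ex+y*ey+z*ez
def Rd(yaw): # tool down, x at yaw deg
    a=np.radians(yaw);x=np.array([np.cos(a),np.sin(a),0]);z=np.array([0,0,-1.]);return np.stack([x,np.cross(z,x),z],1)
def rows(s,path):
    p,Rm=np.array(s["tool_pos"]),np.array(s["eef_rot"])
    for q,Rq in path:
        d=np.round(Rm.T@(q-p)/10,2);w=np.round(np.degrees(R.from_matrix(Rm.T@Rq).as_rotvec()),2)
        print(d.tolist(),w.tolist()); p=p+Rm@d*10;Rm=Rm@R.from_rotvec(np.radians(w)).as_matrix()
def line(s,q,Rq,n):
    p,Rm=np.array(s["tool_pos"]),np.array(s["eef_rot"])
    S=Slerp([0,1],R.from_matrix([Rm,Rq]))
    return [(p+(q-p)*t,S(t).as_matrix()) for t in np.arange(1,n+1)/n]
E
python3 - <<'E'
from plan import *
from station import robot
s=robot.get_state()
print(M(-82,125,168),M(-20,125,109))
rows(s,line(s,M(-80,125,245),Rd(102.45),20))
E
```

```text
[493.67982573 -45.517615   168.        ] [554.22186563 -32.15118673 109.        ]
[2.25, -2.07, -0.07] [-0.0, -0.0, -4.13]
[2.4, -1.9, -0.07] [-0.01, -0.01, -4.13]
[2.53, -1.72, -0.07] [-0.0, -0.0, -4.13]
[2.65, -1.54, -0.07] [-0.01, -0.0, -4.13]
[2.75, -1.34, -0.07] [0.0, -0.01, -4.12]
[2.83, -1.14, -0.07] [-0.0, -0.0, -4.13]
[2.92, -0.94, -0.07] [-0.01, -0.0, -4.13]
[2.97, -0.72, -0.07] [-0.0, -0.01, -4.13]
[3.02, -0.5, -0.07] [-0.01, -0.0, -4.13]
[3.04, -0.29, -0.07] [0.0, -0.01, -4.13]
[3.06, -0.07, -0.07] [-0.0, 0.0, -4.13]
[3.06, 0.16, -0.08] [-0.01, -0.0, -4.13]
[3.03, 0.37, -0.07] [-0.0, -0.01, -4.13]
[3.01, 0.59, -0.07] [-0.01, 0.0, -4.13]
[2.95, 0.81, -0.07] [0.0, -0.0, -4.12]
[2.88, 1.02, -0.07] [-0.0, -0.01, -4.13]
[2.81, 1.22, -0.08] [-0.01, 0.0, -4.13]
[2.71, 1.42, -0.07] [-0.0, -0.0, -4.13]
[2.6, 1.61, -0.07] [-0.01, -0.01, -4.13]
[2.48, 1.79, -0.07] [0.0, -0.0, -4.13]
```

Call:
{"name": "step_arm", "arguments": {
  "series": [
    {"x": 2.25, "y": -2.07, "z": -0.3, "az": -4.13, "gripper": 0},
    {"x": 2.4, "y": -1.9, "z": -0.3, "az": -4.13, "gripper": 0},
    {"x": 2.53, "y": -1.72, "z": -0.3, "az": -4.13, "gripper": 0},
    {"x": 2.65, "y": -1.54, "z": -0.3, "az": -4.13, "gripper": 0},
    {"x": 2.75, "y": -1.34, "z": -0.2, "az": -4.13, "gripper": 0}
  ],
  "squeeze": 60
}}

```text
invalid input at $.series[0]: expected keys x, y, z, ax, ay, az, gripper
```

Call:
{"name": "step_arm", "arguments": {
  "series": [
    {"x": 2.83, "y": -1.14, "z": 0, "az": -4.13, "gripper": 0},
    {"x": 2.92, "y": -0.94, "z": 0, "az": -4.13, "gripper": 0},
    {"x": 2.97, "y": -0.72, "z": 0, "az": -4.13, "gripper": 0},
    {"x": 3.02, "y": -0.5, "z": 0, "az": -4.13, "gripper": 0},
    {"x": 3.04, "y": -0.29, "z": 0, "az": -4.13, "gripper": 0}
  ]
}}

```text
invalid input at $.series[0]: expected keys x, y, z, ax, ay, az, gripper
```

Call:
{"name": "step_arm", "arguments": {
  "series": [
    {"x": 2.25, "y": -2.07, "z": -0.3, "ax": 0, "ay": 0, "az": -4.13, "gripper": 0},
    {"x": 2.4, "y": -1.9, "z": -0.3, "ax": 0, "ay": 0, "az": -4.13, "gripper": 0},
    {"x": 2.53, "y": -1.72, "z": -0.3, "ax": 0, "ay": 0, "az": -4.13, "gripper": 0},
    {"x": 2.65, "y": -1.54, "z": -0.3, "ax": 0, "ay": 0, "az": -4.13, "gripper": 0},
    {"x": 2.75, "y": -1.34, "z": -0.2, "ax": 0, "ay": 0, "az": -4.13, "gripper": 0}
  ],
  "squeeze": 60
}}

```text
clock: 0.52
tool_pos: [283.6, -450.7, 245.2]
eef_rot: [[0.758, 0.652, -0.0], [0.652, -0.758, 0.0], [0.0, -0.001, -1.0]]
contact_force: [0.2, -0.5, -0.2]
opening: 25.5
```

Call:
{"name": "step_arm", "arguments": {
  "series": [
    {"x": 2.83, "y": -1.14, "z": 0, "ax": 0, "ay": 0, "az": -4.13, "gripper": 0},
    {"x": 2.92, "y": -0.94, "z": 0, "ax": 0, "ay": 0, "az": -4.13, "gripper": 0},
    {"x": 2.97, "y": -0.72, "z": 0, "ax": 0, "ay": 0, "az": -4.13, "gripper": 0},
    {"x": 3.02, "y": -0.5, "z": 0, "ax": 0, "ay": 0, "az": -4.13, "gripper": 0},
    {"x": 3.04, "y": -0.29, "z": 0, "ax": 0, "ay": 0, "az": -4.13, "gripper": 0}
  ]
}}

```text
clock: 0.93
tool_pos: [354.3, -315.2, 245.1]
eef_rot: [[0.479, 0.878, -0.0], [0.878, -0.479, 0.0], [-0.0, -0.0, -1.0]]
contact_force: [0.1, -1.7, 0.5]
opening: -0.3
```

Call:
{"name": "step_arm", "arguments": {
  "series": [
    {"x": 3.06, "y": -0.07, "z": 0, "ax": 0, "ay": 0, "az": -4.13, "gripper": 0},
    {"x": 3.06, "y": 0.16, "z": 0, "ax": 0, "ay": 0, "az": -4.13, "gripper": 0},
    {"x": 3.03, "y": 0.37, "z": 0, "ax": 0, "ay": 0, "az": -4.13, "gripper": 0},
    {"x": 3.01, "y": 0.59, "z": 0, "ax": 0, "ay": 0, "az": -4.13, "gripper": 0},
    {"x": 2.95, "y": 0.81, "z": 0, "ax": 0, "ay": 0, "az": -4.13, "gripper": 0}
  ]
}}

```text
clock: 1.35
tool_pos: [425.1, -179.6, 245.2]
eef_rot: [[0.139, 0.99, -0.0], [0.99, -0.139, -0.0], [-0.0, -0.0, -1.0]]
contact_force: [1.0, -0.7, 0.4]
opening: 0.0
```

Call:
{"name": "step_arm", "arguments": {
  "series": [
    {"x": 2.88, "y": 1.02, "z": 0, "ax": 0, "ay": 0, "az": -4.13, "gripper": 0},
    {"x": 2.81, "y": 1.22, "z": 0, "ax": 0, "ay": 0, "az": -4.13, "gripper": 0},
    {"x": 2.71, "y": 1.42, "z": 0, "ax": 0, "ay": 0, "az": -4.13, "gripper": 0},
    {"x": 2.6, "y": 1.61, "z": 0, "ax": 0, "ay": 0, "az": -4.13, "gripper": 0},
    {"x": 2.48, "y": 1.79, "z": 0, "ax": 0, "ay": 0, "az": -4.13, "gripper": 0}
  ]
}}

```text
clock: 1.77
tool_pos: [496.0, -44.2, 245.1]
eef_rot: [[-0.219, 0.976, -0.0], [0.976, 0.219, -0.0], [-0.0, -0.0, -1.0]]
contact_force: [0.8, -0.0, 0.4]
opening: 0.1
```

Call:
{"name": "step_arm", "arguments": {
  "series": [
    {"x": 0, "y": 0, "z": 1.5, "ax": 0, "ay": 0, "az": 0, "gripper": 0},
    {"x": 0, "y": 0, "z": 2, "ax": 0, "ay": 0, "az": 0, "gripper": 0},
    {"x": 0, "y": 0, "z": 1.5, "ax": 0, "ay": 0, "az": 0, "gripper": 0},
    {"x": 0, "y": 0, "z": 1, "ax": 0, "ay": 0, "az": 0, "gripper": 0},
    {"x": 0, "y": 0, "z": 0.5, "ax": 0, "ay": 0, "az": 0, "gripper": 0}
  ]
}}

```text
clock: 2.18
tool_pos: [494.9, -45.5, 178.9]
eef_rot: [[-0.216, 0.976, -0.002], [0.976, 0.216, 0.0], [0.001, -0.002, -1.0]]
contact_force: [-0.8, -0.2, -0.1]
opening: 0.1
```

Call:
{"name": "step_arm", "arguments": {
  "series": [
    {"x": 0, "y": 0, "z": 0.5, "ax": 0, "ay": 0, "az": 0, "gripper": 0},
    {"x": 0, "y": 0, "z": 0.5, "ax": 0, "ay": 0, "az": 0, "gripper": 0},
    {"x": 0, "y": 0, "z": 0.5, "ax": 0, "ay": 0, "az": 0, "gripper": 0},
    {"x": 0, "y": 0, "z": 0.5, "ax": 0, "ay": 0, "az": 0, "gripper": 0},
    {"x": 0, "y": 0, "z": 0.5, "ax": 0, "ay": 0, "az": 0, "gripper": 0}
  ]
}}

```text
clock: 2.6
tool_pos: [495.9, -45.6, 155.3]
eef_rot: [[-0.216, 0.976, 0.001], [0.976, 0.216, -0.0], [-0.0, 0.001, -1.0]]
contact_force: [-1.8, 0.2, 3.0]
opening: 0.2
```

Contact, about 3 N. I'll continue down.

Call:
{"name": "step_arm", "arguments": {
  "series": [
    {"x": 0, "y": 0, "z": 0.7, "ax": 0, "ay": 0, "az": 0, "gripper": 0},
    {"x": 0, "y": 0, "z": 0.7, "ax": 0, "ay": 0, "az": 0, "gripper": 0},
    {"x": 0, "y": 0, "z": 0.7, "ax": 0, "ay": 0, "az": 0, "gripper": 0},
    {"x": 0, "y": 0, "z": 0.7, "ax": 0, "ay": 0, "az": 0, "gripper": 0},
    {"x": 0, "y": 0, "z": 0.7, "ax": 0, "ay": 0, "az": 0, "gripper": 0}
  ]
}}

```text
clock: 3.02
tool_pos: [495.4, -45.5, 119.4]
eef_rot: [[-0.216, 0.976, -0.001], [0.976, 0.216, 0.0], [0.0, -0.001, -1.0]]
contact_force: [-2.0, -1.4, 3.3]
opening: 0.2
```

Call:
{"name": "step_arm", "arguments": {
  "series": [
    {"x": 0, "y": 0, "z": 0.4, "ax": 0, "ay": 0, "az": 0, "gripper": 0},
    {"x": 0, "y": 0, "z": 0.3, "ax": 0, "ay": 0, "az": 0, "gripper": 0},
    {"x": 0, "y": 0, "z": 0.2, "ax": 0, "ay": 0, "az": 0, "gripper": 0},
    {"x": 0, "y": 0, "z": 0.2, "ax": 0, "ay": 0, "az": 0, "gripper": 0},
    {"x": 0, "y": 0, "z": 0.1, "ax": 0, "ay": 0, "az": 0, "gripper": 0}
  ]
}}

```text
clock: 3.43
tool_pos: [495.6, -45.4, 108.1]
eef_rot: [[-0.216, 0.976, -0.0], [0.976, 0.216, 0.0], [0.0, -0.0, -1.0]]
contact_force: [-2.9, -0.6, 2.8]
opening: 0.3
```

Call:
{"name": "step_arm", "arguments": {
  "series": [
    {"x": 0, "y": 0, "z": 0.15, "ax": 0, "ay": 0, "az": 0, "gripper": 0},
    {"x": 0, "y": 0, "z": 0.1, "ax": 0, "ay": 0, "az": 0, "gripper": 0},
    {"x": 0, "y": 0, "z": 0.1, "ax": 0, "ay": 0, "az": 0, "gripper": 0},
    {"x": 0, "y": 0, "z": 0.1, "ax": 0, "ay": 0, "az": 0, "gripper": 0},
    {"x": 0, "y": 0, "z": 0, "ax": 0, "ay": 0, "az": 0, "gripper": 0}
  ]
}}

```text
clock: 3.85
tool_pos: [495.8, -45.4, 104.9]
eef_rot: [[-0.216, 0.976, 0.001], [0.976, 0.216, -0.001], [-0.001, 0.001, -1.0]]
contact_force: [-7.0, -0.1, 15.7]
opening: 0.2
```

Call:
{"name": "step_arm", "arguments": {
  "series": [
    {"x": 0, "y": 0, "z": 0.1, "ax": 0, "ay": 0, "az": 0, "gripper": 0},
    {"x": 0, "y": 0, "z": 0, "ax": 0, "ay": 0, "az": 0, "gripper": 0},
    {"x": 0, "y": 0, "z": 0, "ax": 0, "ay": 0, "az": 0, "gripper": 0},
    {"x": 0, "y": 0, "z": 0, "ax": 0, "ay": 0, "az": 0, "gripper": 0},
    {"x": 0, "y": 0, "z": 0, "ax": 0, "ay": 0, "az": 0, "gripper": 0}
  ]
}}

```text
clock: 4.27
tool_pos: [495.9, -45.4, 104.8]
eef_rot: [[-0.216, 0.976, 0.002], [0.976, 0.216, -0.002], [-0.002, 0.001, -1.0]]
contact_force: [-10.1, -0.6, 28.1]
opening: 0.1
```

Call:
{"name": "step_arm", "arguments": {
  "series": [
    {"x": 0, "y": 0, "z": -0.5, "ax": 0, "ay": 0, "az": 0, "gripper": 0},
    {"x": 0, "y": 0, "z": -1.5, "ax": 0, "ay": 0, "az": 0, "gripper": 0},
    {"x": 0, "y": -1.5, "z": -1.5, "ax": 0, "ay": 0, "az": 0, "gripper": 0},
    {"x": 0, "y": -2.5, "z": -1, "ax": 0, "ay": 0, "az": 0, "gripper": 0},
    {"x": 0, "y": -1.5, "z": 0, "ax": 0, "ay": 0, "az": 0, "gripper": 0}
  ]
}}

```text
clock: 4.68
tool_pos: [441.9, -57.3, 149.2]
eef_rot: [[-0.216, 0.976, 0.003], [0.976, 0.216, -0.0], [-0.001, 0.002, -1.0]]
contact_force: [-0.6, 0.1, 0.0]
opening: -0.2
```

```bash
cat > look.py <<'E'
import sys
from station import robot,get_image
import cv2,numpy as np,pickle
t=sys.argv[1]
for n in("scene","top","wrist"):
    if n=="wrist": pickle.dump(robot.get_state(),open(f"state{t}.pkl","wb"))
    d=get_image(n);pickle.dump(d,open(f"{n}{t}.pkl","wb"))
    im=d["img"]
    if n=="scene": im=cv2.resize(im[120:320,180:400],None,fx=3,fy=3,interpolation=cv2.INTER_CUBIC)
    if n=="top": im=cv2.resize(im[140:360,240:530],None,fx=2.7,fy=2.7,interpolation=cv2.INTER_CUBIC)
    cv2.imwrite(f"pics/{n}{t}.png",im)
print(robot.get_state()["clock"],robot.get_state()["tool_pos"],np.round(robot.get_state()["joint_pos"],2))
E
python3 look.py 1
```

```text
4.8333 [442.07524196 -57.77700659 148.16739849] [ 0.6   0.4  -0.72  2.07  0.36  0.8  -0.12]
```

View pics/scene1.png

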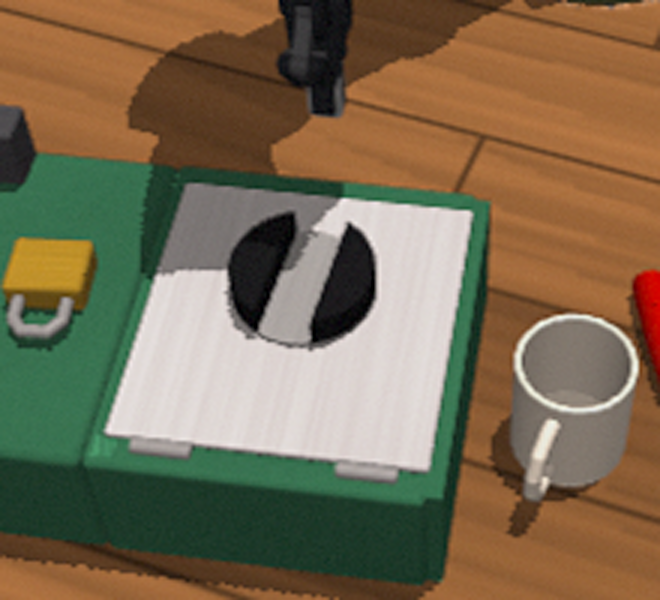

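View pics/top1.png

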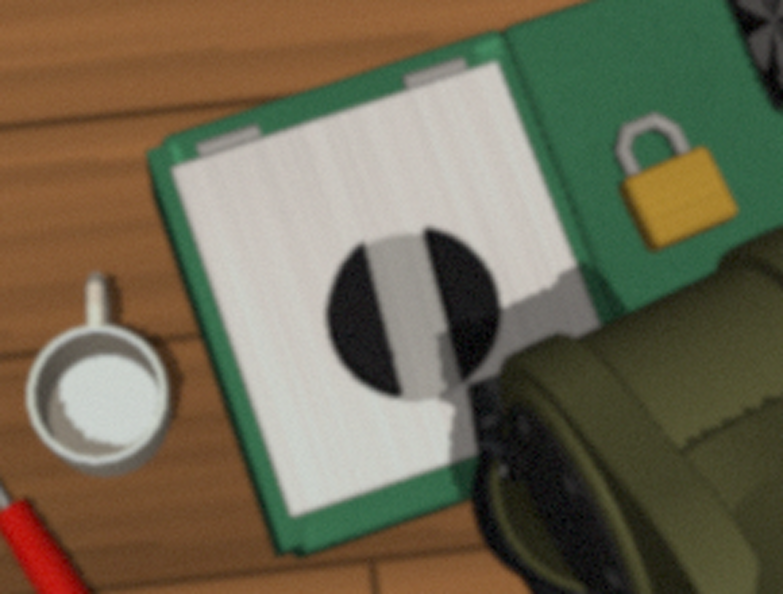

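View pics/wrist1.png

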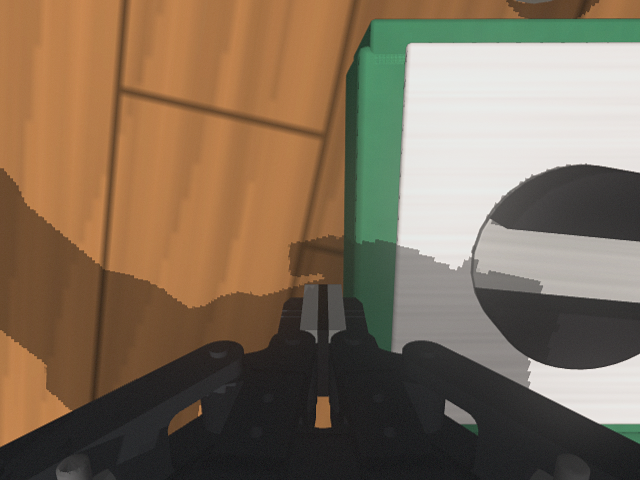

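The panel looks shut in all three views, and the slot runs front to back (disc near (413,313) in the top crop). Next I'll measure the panel's tilt and the disc and slot geometry.

Run:
```python
from plan import *
for n in("scene","top"):
    d=pickle.load(open(n+"1.pkl","rb"));W=cloud(d);g=d["img"].astype(int)
    Mx=(W-C)@ex;My=(W-C)@ey;Z=W[...,2]
    pan=(abs(Mx-0)<95)&(abs(My-125)<85)&(Z<107)&(Z>98)&(g.min(2)>60)&(np.hypot(Mx+20,My-125)>52)
    c,nn,k,s=plane(W[pan]);print(n,"tilt",np.arccos(nn[2]),"x-tilt",nn@ex,"z",c[2])
    pl=(abs(Mx)<130)&(abs(My-125)<130)&(g.min(2)>100)&(abs(Z-105)<5)
    P=np.c_[Mx[pl],My[pl]].astype(np.float32);print("plate",np.percentile(P,[.3,99.7],axis=0).round(1).tolist())
    bl=(g.max(2)<60)&(np.hypot(Mx+20,My-125)<60)&(Z>117)&(Z<135)
    P=np.c_[Mx[bl],My[bl]].astype(np.float32);print("jaws",len(P),cv2.minEnclosingCircle(P),np.median(Z[bl]))
    for s_ in(0,1):
        Q=P[(P[:,1]>125)==s_]; print(" jaw",s_,np.percentile(Q,[1,99],axis=0).round(1).tolist())
    fl=(np.hypot(Mx+20,My-125)<30)&(Z<114)&(Z>100);P=np.c_[Mx[fl],My[fl]]
    A=P.mean(0);v=np.linalg.svd(P-A,full_matrices=False)[2][0];print("floor",A.round(1),np.degrees(np.arctan(v[1]/v[0])),np.median(Z[fl]),np.percentile(P[:,1],[2,98]).round(1))
```

```text
scene tilt 0.000639704663615781 x-tilt -6.298397234879625e-05 z 105.44528764917354
plate [[-99.2, 33.6], [107.1, 224.2]]
jaws 913 ((-19.41668128967285, 129.74864196777344), 45.19583511352539) 129.0588211605832
 jaw 0 [[-58.5, 86.6], [17.7, 115.7]]
 jaw 1 [[-50.1, 144.4], [21.7, 173.7]]
floor [-19.3 125.9] -7.402488942456255 109.56196702628813 [111.1 140.7]
top tilt 0.00024698696497716245 x-tilt -0.00017646899104405728 z 105.26809488355318
plate [[-101.3, 32.8], [104.4, 223.2]]
jaws 1600 ((-22.737092971801758, 129.2692108154297), 44.32579803466797) 129.46656854250546
 jaw 0 [[-61.8, 86.7], [11.7, 115.0]]
 jaw 1 [[-57.3, 144.7], [14.6, 172.1]]
floor [-20.1 126.4] -5.9762079422023175 109.67722632047258 [110.9 142.4]
```

```bash
cat >> plan.py <<'E'
C=C+ -0.5*ex+4*ey   # slot centre measured at old (-20.5,129)
def slotpose(phi,z,r=27):
    a=np.radians(phi);return M(-20-r*np.cos(a),125+r*np.sin(a),z),Rd(102.45-phi)
E
python3 - <<'E'
from plan import *
from station import robot
s=robot.get_state()
q,Rq=slotpose(7,145);print(q)
a=line(s,q,Rq,4);a.append((q,Rq));a.append((q-[0,0,20],Rq));a.append((q-[0,0,33],Rq))
rows(s,a)
print("arc")
q,Rq=slotpose(7,112)
rows(dict(tool_pos=q,eef_rot=Rq),[slotpose(7+6*k,112) for k in range(1,18)])
E
```

```text
[525.99332773 -30.91742332 145.        ]
[0.2, 2.19, 0.08] [0.02, 0.01, 1.74]
[0.28, 2.19, 0.08] [0.02, 0.02, 1.74]
[0.33, 2.18, 0.08] [0.02, 0.01, 1.75]
[0.41, 2.16, 0.08] [0.02, 0.01, 1.74]
[-0.0, 0.0, 0.0] [-0.0, 0.0, -0.0]
[-0.0, 0.0, 2.0] [-0.0, 0.0, -0.0]
[-0.0, 0.0, 1.3] [-0.0, 0.0, -0.0]
arc
[0.28, 0.01, 0.0] [0.0, 0.0, 6.0]
[0.28, 0.02, 0.0] [0.0, 0.0, 6.0]
[0.29, 0.01, 0.0] [0.0, 0.0, 6.0]
[0.28, 0.02, 0.0] [0.0, 0.0, 6.0]
[0.28, 0.01, 0.0] [0.0, 0.0, 6.0]
[0.28, 0.02, 0.0] [0.0, 0.0, 6.0]
[0.29, 0.01, 0.0] [0.0, 0.0, 6.0]
[0.28, 0.02, 0.0] [0.0, 0.0, 6.0]
[0.28, 0.01, 0.0] [0.0, 0.0, 6.0]
[0.28, 0.02, 0.0] [0.0, 0.0, 6.0]
[0.29, 0.01, 0.0] [0.0, 0.0, 6.0]
[0.28, 0.02, 0.0] [0.0, 0.0, 6.0]
[0.28, 0.01, 0.0] [0.0, 0.0, 6.0]
[0.28, 0.02, 0.0] [0.0, 0.0, 6.0]
[0.28, 0.01, 0.0] [0.0, 0.0, 6.0]
[0.29, 0.02, 0.0] [0.0, 0.0, 6.0]
[0.28, 0.01, 0.0] [0.0, 0.0, 6.0]
```

Call:
{"name": "step_arm", "arguments": {
  "series": [
    {"x": 0.2, "y": 2.19, "z": 0.08, "ax": 0, "ay": 0, "az": 1.74, "gripper": 0},
    {"x": 0.28, "y": 2.19, "z": 0.08, "ax": 0, "ay": 0, "az": 1.74, "gripper": 0},
    {"x": 0.33, "y": 2.18, "z": 0.08, "ax": 0, "ay": 0, "az": 1.75, "gripper": 0},
    {"x": 0.41, "y": 2.16, "z": 0.08, "ax": 0, "ay": 0, "az": 1.74, "gripper": 0},
    {"x": 0, "y": 0, "z": 0, "ax": 0, "ay": 0, "az": 0, "gripper": 0}
  ]
}}

```text
clock: 5.25
tool_pos: [531.2, -27.8, 144.4]
eef_rot: [[-0.096, 0.995, 0.005], [0.995, 0.096, 0.003], [0.003, 0.005, -1.0]]
contact_force: [0.5, -0.0, 0.2]
opening: 0.2
```

```bash
python3 look.py 2
```

```text
5.4 [526.15570307 -29.89084218 144.01346013] [ 0.45  0.51 -0.65  1.88  0.39  0.89 -0.3 ]
```

View pics/wrist2.png

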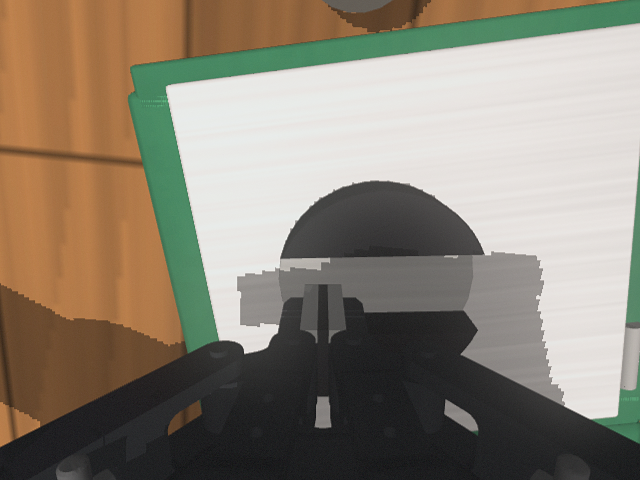

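View pics/scene2.png

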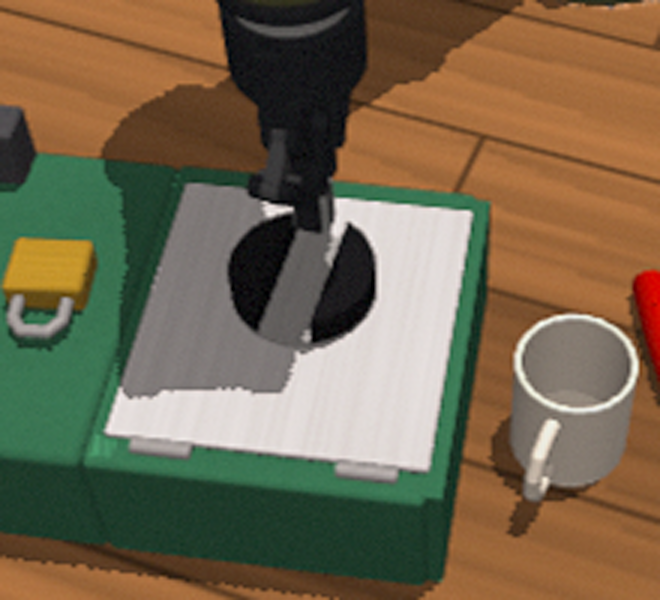

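In the wrist view the slot is aligned with the tool at about 7° (far jaw edge at v≈257, near jaw edge at v≈311). I'll check the lateral centering numerically.

Run:
```python
from h import *
d=pickle.load(open("wrist2.pkl","rb"));s=pickle.load(open("state2.pkl","rb"))
d["cam_to_world"]=d["hand_eye"];T=cloud(d) # tool coords
print(s["tool_pos"].round(1) if hasattr(s["tool_pos"],'round') else s["tool_pos"],np.round(d["hand_eye"],2).tolist())
for u in(390,420,450):
    for v in range(225,345,6): print(u,v,T[v,u].round(1),d["img"][v,u].max(),end=" | ")
    print()
```

```text
[527.2 -29.3 144. ] [[0.0, 0.96, 0.27, 70.21], [1.0, -0.0, -0.0, 0.51], [0.0, 0.27, -0.96, -141.22], [0.0, 0.0, 0.0, 1.0]]
390 225 [29.1 27.2 16.8] 62 | 390 231 [26.8 27.2 16.3] 57 | 390 237 [24.1 27.4 17. ] 56 | 390 243 [21.9 27.4 16.2] 53 | 390 249 [nan nan nan] 46 | 390 255 [16.7 27.7 16.5] 41 | 390 261 [ 6.8 31.4 37.3] 107 | 390 267 [ 4.2 31.3 36.3] 110 | 390 273 [ 1.  31.6 36.9] 109 | 390 279 [-1.3 31.5 35.4] 110 | 390 285 [-4.5 31.7 36. ] 109 | 390 291 [-7.6 31.8 36.1] 108 | 390 297 [-10.8  32.1  36.5] 106 | 390 303 [-14.   32.3  36.9] 110 | 390 309 [-16.5  32.2  35.6] 108 | 390 315 [-18.   31.8  32.5] 35 | 390 321 [-18.3  30.9  27.1] 39 | 390 327 [-17.6  29.8  20.3] 35 | 390 333 [-19.1  29.5  18. ] 31 | 390 339 [-21.5  29.5  17. ] 33 | 
420 225 [29.4 38.8 15.8] 65 | 420 231 [26.6 39.3 17.1] 64 | 420 237 [24.4 39.2 16.1] 59 | 420 243 [21.8 39.4 16.3] 60 | 420 249 [19.7 39.2 15. ] 57 | 420 255 [16.6 39.9 16.9] 56 | 420 261 [ 7.1 44.9 36.4] 109 | 420 267 [ 4.6 44.8 35.3] 112 | 420 273 [ 1.2 45.3 36.5] 111 | 420 279 [-1.9 45.6 36.9] 109 | 420 285 [-4.3 45.4 35.5] 108 | 420 291 [-7
[... 221 characters left out ...]
420 333 [-18.   41.9  16. ] 36 | 420 339 [-21.3  42.3  16.7] 35 | 
450 225 [29.1 50.9 16.8] 74 | 450 231 [26.9 50.8 15.8] 71 | 450 237 [24.2 51.2 16.6] 70 | 450 243 [22.  51.2 16. ] 67 | 450 249 [19.  51.9 17.3] 64 | 450 255 [ 9.7 58.6 37.1] 133 | 450 261 [ 7.3 58.4 36. ] 114 | 450 267 [ 4.1 58.9 36.6] 114 | 450 273 [ 1.2 59.1 36.6] 113 | 450 279 [-1.6 59.2 36.1] 114 | 450 285 [-4.9 59.7 36.8] 113 | 450 291 [-7.6 59.8 36.2] 111 | 450 297 [-10.3  59.8  35.5] 114 | 450 303 [-13.8  60.3  36.4] 113 | 450 309 [-16.6  60.4  35.9] 110 | 450 315 [-17.4  59.1  31.3] 44 | 450 321 [-17.7  57.6  26. ] 42 | 450 327 [-17.3  55.7  19.8] 42 | 450 333 [-18.5  54.9  16.8] 43 | 450 339 [-21.2  55.1  16.6] 40 |
```

The slot runs from -17.7 to +16.6 mm in tool x, so the tool is centred and aligned. Descending 31 mm.

Call:
{"name": "step_arm", "arguments": {
  "series": [
    {"x": 0, "y": 0, "z": 0.7, "ax": 0, "ay": 0, "az": 0, "gripper": 0},
    {"x": 0, "y": 0, "z": 0.8, "ax": 0, "ay": 0, "az": 0, "gripper": 0},
    {"x": 0, "y": 0, "z": 0.8, "ax": 0, "ay": 0, "az": 0, "gripper": 0},
    {"x": 0, "y": 0, "z": 0.6, "ax": 0, "ay": 0, "az": 0, "gripper": 0},
    {"x": 0, "y": 0, "z": 0.2, "ax": 0, "ay": 0, "az": 0, "gripper": 0}
  ]
}}

```text
clock: 5.82
tool_pos: [525.0, -30.7, 112.2]
eef_rot: [[-0.096, 0.995, -0.002], [0.995, 0.096, -0.0], [0.0, -0.002, -1.0]]
contact_force: [0.3, 1.0, 0.4]
opening: 0.0
```

Call:
{"name": "step_arm", "arguments": {
  "series": [
    {"x": 0.28, "y": 0.01, "z": 0, "ax": 0, "ay": 0, "az": 6, "gripper": 0},
    {"x": 0.28, "y": 0.02, "z": 0, "ax": 0, "ay": 0, "az": 6, "gripper": 0},
    {"x": 0.29, "y": 0.01, "z": 0, "ax": 0, "ay": 0, "az": 6, "gripper": 0},
    {"x": 0.28, "y": 0.02, "z": 0, "ax": 0, "ay": 0, "az": 6, "gripper": 0},
    {"x": 0.28, "y": 0.01, "z": 0, "ax": 0, "ay": 0, "az": 6, "gripper": 0}
  ]
}}

```text
clock: 6.23
tool_pos: [527.2, -18.0, 112.9]
eef_rot: [[0.42, 0.907, -0.002], [0.907, -0.42, -0.002], [-0.002, -0.001, -1.0]]
contact_force: [-0.2, -3.9, -3.9]
opening: 0.0
```

Call:
{"name": "step_arm", "arguments": {
  "series": [
    {"x": 0.28, "y": 0.02, "z": 0, "ax": 0, "ay": 0, "az": 6, "gripper": 0},
    {"x": 0.29, "y": 0.01, "z": 0, "ax": 0, "ay": 0, "az": 6, "gripper": 0},
    {"x": 0.28, "y": 0.02, "z": 0, "ax": 0, "ay": 0, "az": 6, "gripper": 0},
    {"x": 0.28, "y": 0.01, "z": 0, "ax": 0, "ay": 0, "az": 6, "gripper": 0},
    {"x": 0.28, "y": 0.02, "z": 0, "ax": 0, "ay": 0, "az": 6, "gripper": 0}
  ]
}}

```text
clock: 6.65
tool_pos: [535.7, -7.3, 112.8]
eef_rot: [[0.818, 0.576, -0.003], [0.576, -0.818, -0.002], [-0.004, -0.0, -1.0]]
contact_force: [-2.9, -3.6, -1.9]
opening: 0.1
```

Call:
{"name": "step_arm", "arguments": {
  "series": [
    {"x": 0.29, "y": 0.01, "z": 0, "ax": 0, "ay": 0, "az": 6, "gripper": 0},
    {"x": 0.28, "y": 0.02, "z": 0, "ax": 0, "ay": 0, "az": 6, "gripper": 0},
    {"x": 0.28, "y": 0.01, "z": 0, "ax": 0, "ay": 0, "az": 6, "gripper": 0},
    {"x": 0.28, "y": 0.02, "z": 0, "ax": 0, "ay": 0, "az": 5, "gripper": 0},
    {"x": 0, "y": 0, "z": 0, "ax": 0, "ay": 0, "az": 0, "gripper": 0}
  ]
}}

```text
clock: 7.07
tool_pos: [546.1, -2.7, 112.8]
eef_rot: [[0.977, 0.211, -0.003], [0.211, -0.977, -0.002], [-0.004, 0.001, -1.0]]
contact_force: [-1.4, -3.8, -1.1]
opening: 0.1
```

```bash
python3 - <<'E'
from plan import *
from station import robot
s=robot.get_state();v=s["tool_pos"]-M(-20,125,0)
print(s["tool_pos"],s["contact_force"],"r",np.hypot(v@ex,v@ey),"phi",np.degrees(np.arctan2(v@ey,-(v@ex))),"toolphi",102.45-np.degrees(np.arctan2(s["eef_rot"][1][0],s["eef_rot"][0][0])),np.round(s["joint_pos"],2))
E
python3 look.py 3
```

```text
[546.09570254  -2.73321056 112.83236639] [-1.36162043 -3.79242424 -1.08878216] r 26.50064420766875 phi 87.63637308777562 toolphi 90.26724078765135 [ 0.1   0.52 -0.2   1.87  0.15  0.78 -1.55]
7.2167 [546.08854419  -2.49966371 112.95807063] [ 0.1   0.52 -0.21  1.87  0.15  0.78 -1.54]
```

View pics/wrist3.png

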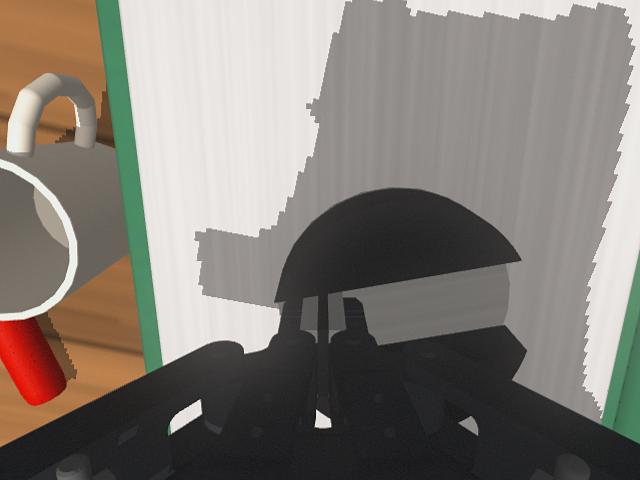

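View pics/scene3.png

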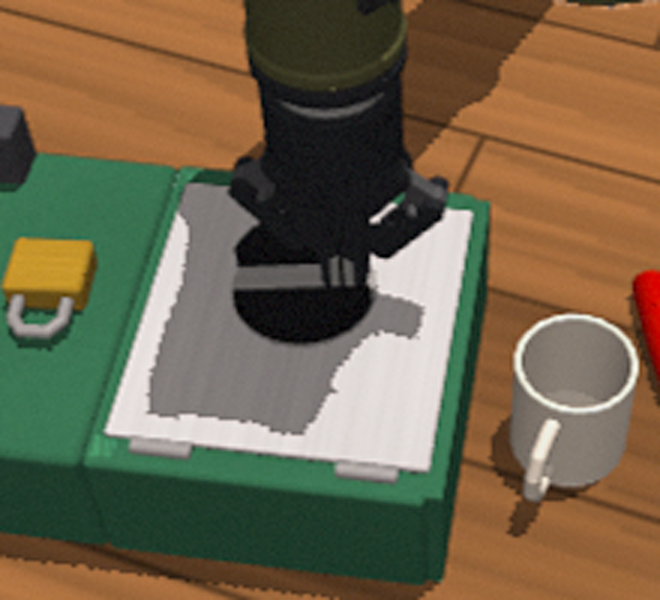

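The finger is at about 90°, and the slot lags it by 9–10° because of clearance (far jaw edge runs from (275,302) to (520,260)). I'll continue in small steps until the stop is felt.

Call:
{"name": "step_arm", "arguments": {
  "series": [
    {"x": 0.15, "y": 0.01, "z": 0, "ax": 0, "ay": 0, "az": 2, "gripper": 0},
    {"x": 0.15, "y": 0.01, "z": 0, "ax": 0, "ay": 0, "az": 2, "gripper": 0},
    {"x": 0.1, "y": 0.01, "z": 0, "ax": 0, "ay": 0, "az": 0, "gripper": 0},
    {"x": 0.1, "y": 0.01, "z": 0, "ax": 0, "ay": 0, "az": 0, "gripper": 0},
    {"x": 0, "y": 0, "z": 0, "ax": 0, "ay": 0, "az": 0, "gripper": 0}
  ]
}}

```text
clock: 7.63
tool_pos: [550.7, -2.6, 112.9]
eef_rot: [[0.989, 0.148, -0.004], [0.148, -0.989, -0.002], [-0.004, 0.001, -1.0]]
contact_force: [-4.5, -5.0, -1.0]
opening: -0.0
```

Call:
{"name": "step_arm", "arguments": {
  "series": [
    {"x": 0.1, "y": 0, "z": 0, "ax": 0, "ay": 0, "az": 0, "gripper": 0},
    {"x": 0.1, "y": 0, "z": 0, "ax": 0, "ay": 0, "az": 0, "gripper": 0},
    {"x": 0, "y": 0, "z": 0, "ax": 0, "ay": 0, "az": 0, "gripper": 0},
    {"x": 0, "y": 0, "z": 0, "ax": 0, "ay": 0, "az": 0, "gripper": 0},
    {"x": 0, "y": 0, "z": 0, "ax": 0, "ay": 0, "az": 0, "gripper": 0}
  ]
}}

```text
clock: 8.05
tool_pos: [551.9, -2.8, 112.8]
eef_rot: [[0.989, 0.148, -0.005], [0.148, -0.989, -0.002], [-0.005, 0.002, -1.0]]
contact_force: [-6.0, -6.6, -0.4]
opening: 0.1
```

Call:
{"name": "step_arm", "arguments": {
  "series": [
    {"x": 0.1, "y": 0, "z": 0, "ax": 0, "ay": 0, "az": 0, "gripper": 0},
    {"x": 0.1, "y": 0, "z": 0, "ax": 0, "ay": 0, "az": 0, "gripper": 0},
    {"x": 0.1, "y": 0, "z": 0, "ax": 0, "ay": 0, "az": 0, "gripper": 0},
    {"x": 0, "y": 0, "z": 0, "ax": 0, "ay": 0, "az": 0, "gripper": 0},
    {"x": 0, "y": 0, "z": 0, "ax": 0, "ay": 0, "az": 0, "gripper": 0}
  ]
}}

```text
clock: 8.47
tool_pos: [552.1, -2.8, 112.7]
eef_rot: [[0.989, 0.148, -0.01], [0.148, -0.989, -0.003], [-0.01, 0.002, -1.0]]
contact_force: [-14.2, -6.7, 6.9]
opening: 0.0
```

```bash
python3 look.py 4; python3 -c "
import pickle,cv2
"
```

```text
8.6167 [552.13160308  -2.82858447 112.64646249] [ 0.08  0.53 -0.19  1.84  0.13  0.79 -1.6 ]
```

View pics/wrist4.png

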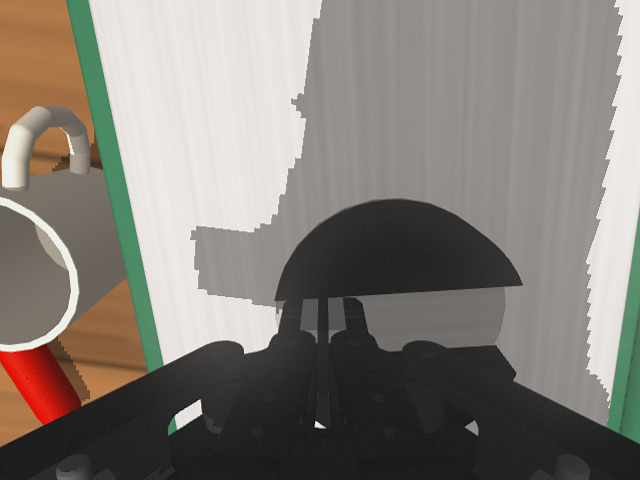

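The stop is reached: force rose to 14 N with no motion. The slot lags by about 3.5° with the tool at 94°, so the fastener is at about 90°. Now I'll back off, lift out and retreat.

Call:
{"name": "step_arm", "arguments": {
  "series": [
    {"x": -0.4, "y": 0, "z": 0, "ax": 0, "ay": 0, "az": -1, "gripper": 0},
    {"x": -0.4, "y": 0, "z": 0, "ax": 0, "ay": 0, "az": -1, "gripper": 0},
    {"x": -0.1, "y": 0.0, "z": 0, "ax": 0, "ay": 0, "az": 0, "gripper": 0},
    {"x": 0, "y": 0, "z": -0.5, "ax": 0, "ay": 0, "az": 0, "gripper": 0},
    {"x": 0, "y": 0, "z": -1, "ax": 0, "ay": 0, "az": 0, "gripper": 0}
  ]
}}

```text
clock: 9.03
tool_pos: [548.3, -1.0, 128.5]
eef_rot: [[0.983, 0.183, -0.001], [0.183, -0.983, 0.001], [-0.001, -0.001, -1.0]]
contact_force: [-0.5, 0.4, 0.5]
opening: -0.4
```

Call:
{"name": "step_arm", "arguments": {
  "series": [
    {"x": 0, "y": 0, "z": -2, "ax": 0, "ay": 0, "az": 0, "gripper": 0},
    {"x": 0, "y": 0, "z": -3, "ax": 0, "ay": 0, "az": 0, "gripper": 0},
    {"x": -2, "y": 0, "z": -3, "ax": 0, "ay": 0, "az": 0, "gripper": 0},
    {"x": -3, "y": 0, "z": -3, "ax": 0, "ay": 0, "az": 0, "gripper": 0},
    {"x": -3, "y": 0, "z": -2, "ax": 0, "ay": 0, "az": 0, "gripper": 0}
  ]
}}

```text
clock: 9.45
tool_pos: [471.1, -15.4, 261.4]
eef_rot: [[0.983, 0.183, 0.004], [0.183, -0.983, 0.001], [0.005, 0.0, -1.0]]
contact_force: [-0.1, -0.3, 0.3]
opening: 0.1
```

Call:
{"name": "step_arm", "arguments": {
  "series": [
    {"x": -1, "y": 2, "z": -1, "ax": 0, "ay": 0, "az": 0, "gripper": 0},
    {"x": -1, "y": 3, "z": -1, "ax": 0, "ay": 0, "az": 0, "gripper": 0},
    {"x": -1, "y": 3, "z": 0, "ax": 0, "ay": 0, "az": 0, "gripper": 0},
    {"x": 0, "y": 2, "z": 0, "ax": 0, "ay": 0, "az": 0, "gripper": 0},
    {"x": 0, "y": 0, "z": 0, "ax": 0, "ay": 0, "az": 0, "gripper": 0}
  ]
}}

```text
clock: 9.87
tool_pos: [459.4, -124.5, 279.6]
eef_rot: [[0.984, 0.176, 0.003], [0.176, -0.984, -0.003], [0.002, 0.003, -1.0]]
contact_force: [-1.2, -0.3, -0.7]
opening: 0.1
```

```bash
python3 look.py 5
python3 - <<'E'
from plan import *
for n in("scene","top"):
    d=pickle.load(open(n+"5.pkl","rb"));W=cloud(d);g=d["img"].astype(int)
    Mx=(W-C)@ex;My=(W-C)@ey;Z=W[...,2]
    pan=(abs(Mx)<95)&(abs(My-125)<85)&(Z<110)&(Z>95)&(g.min(2)>60)&(np.hypot(Mx+20,My-125)>52)
    c,nn,k,s=plane(W[pan]);print(n,"tilt",np.arccos(nn[2]),k,c[2])
    bl=(g.max(2)<60)&(np.hypot(Mx+20,My-125)<50)&(Z>125)&(Z<134)
    P=np.c_[Mx[bl],My[bl]]; A=P[P[:,0]>-20];
    for Q in(P[P[:,0]>-20],P[P[:,0]<-20]):
        if len(Q)>50: print("  jaw",len(Q),Q.mean(0).round(1),np.percentile(Q,[2,98],axis=0).round(1).tolist())
    if all(len(Q)>50 for Q in(P[P[:,0]>-20],P[P[:,0]<-20])):
        v=P[P[:,0]>-20].mean(0)-P[P[:,0]<-20].mean(0);print("  slot angle",90+np.degrees(np.arctan2(-v[1],v[0])))
E
```

```text
10.0167 [ 459.42330532 -118.99419592  278.73710924] [ 0.34  0.23 -0.17  1.8   0.04  1.11 -1.23]
scene tilt 0.001328621172999004 4828 105.57738048718979
  jaw 428 [ 10.7 126.6] [[-0.8, 90.4], [24.7, 162.2]]
  jaw 369 [-45.8 125.1] [[-60.2, 89.6], [-36.4, 160.2]]
  slot angle 88.48525351928274
top tilt 0.00010597456303111034 9709 105.50574307234835
  jaw 743 [  6.  124.4] [[-4.3, 90.7], [19.8, 158.1]]
  jaw 773 [-50.3 126.2] [[-63.9, 91.1], [-39.8, 159.8]]
  slot angle 91.85480469320248
```

View pics/scene5.png

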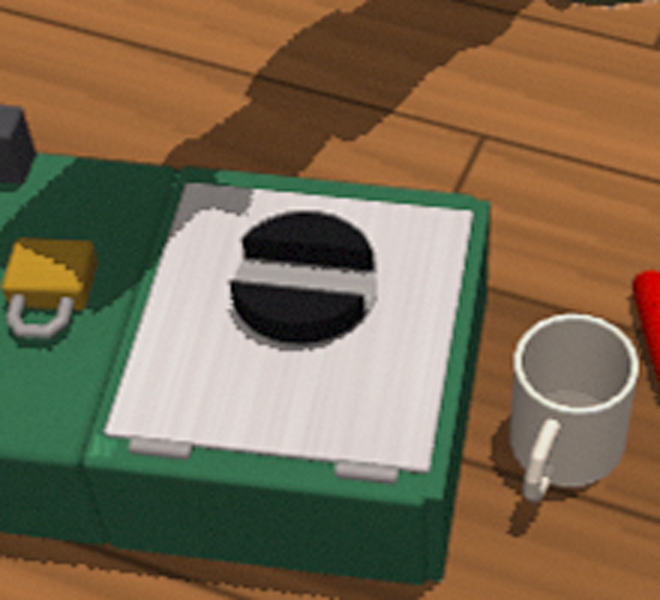

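View pics/top5.png

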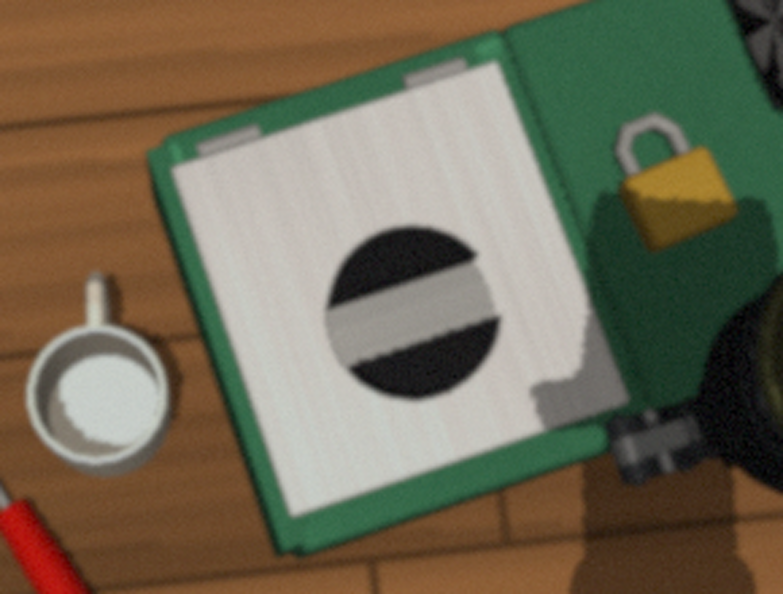

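The slot now lies side to side, parallel to the hinge edge at about 90°. The panel is flat, the mug, padlock and screwdriver haven't moved, and the arm is clear. Handing in.

```bash
python3 -c "
from station import ticket
print(ticket.hand_in())"
```

```text
the job is handed in; nothing more can be done
None
```

The panel is shut flat and the fastener is turned to its locked stop. I handed the job in at about 10 s of robot time; the hand-in gives no verdict.

**What I did:** I pushed the panel's front strip down with the closed fingertips until the force rose sharply (28 N at the end) at 105 mm height. Then I set the closed fingertips in the slot, 27 mm off the axis, and swept them clockwise. At the stop, a further 3 mm commanded gave almost no motion and the force in the push direction rose to 14 N. After that I backed off, lifted out and moved clear.

**Last checks:**
- **Panel:** measured tilt was 0.001 rad or less from both cameras, with the top face at 105.5 mm.
- **Fastener:** the slot angle came out at 88.5° from the scene camera and 91.9° from the top camera. They disagree by about 3°, but both are within the 8.5° tolerance.
- **Other objects:** the mug, padlock and the visible part of the screwdriver look unmoved in the pictures; I did not measure their positions.
- **Arm:** the last reading showed no contact, with force around 1 N.

**Not as described:** the fastener started at roughly 7° rather than exactly 0°, so I lined the fingertips up with it before inserting them. One early move call was refused over missing keys and had no effect.

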